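# Close a bucket with its nested double lid, then lift off only the outer cover

## Task

Pick up the nested pair of lids together by the black knob of the white inner lid, lower the pair gently onto the open black bucket on the worktop so that the inner lid is fully home in its mouth with the blue outer lid still on it, and let go of the knob. Then take the blue outer lid by its collar and lift it alone, level and straight up, about 12 cm, leaving the inner lid seated undisturbed; finish while still holding the blue lid up there over the bucket. Never drop the lids or separate them before the inner lid is home, and leave the bucket and the other things where they stand.

Things in the scene. Friction and masses are not known exactly. Their poses are not given: they have to be found in the camera images.
- bucket: Open round black mixing bucket, loose, 0.6 to 1.3 kg with its contents. 100 mm high, slightly conical; mouth 145 to 151 mm wide inside, 163 mm outside at the rim, about 135 mm inside 30 mm lower. Origin: centre of its underside, z up; rim at 100 mm.
- inner_lid: White round inner lid, loose, 0.14 to 0.24 kg. Origin: centre of underside, z up. Tapered plug 122 mm wide at 0, 139 mm at 12 mm; flange 159 mm wide from 12 to 16 mm; guide boss 40 mm wide to 26 mm; black knob above. Starts underside down on the table. Home in the bucket: flange on the rim, origin 88 mm above the bucket's, centred within 3.5 mm.
- knob (a point): Centre of the free part of the inner lid's black knob, 58 mm above the lid's origin. The knob is a plain upright cylinder, 24 mm in diameter, its top 74 mm above the origin; with the blue lid on, it stands out of the blue collar from 42 to 74 mm. Lifting it lifts both lids, as the blue one rests on the white flange.
- outer_lid: Blue ring-shaped outer lid, loose, 0.10 to 0.16 kg, 181 mm wide, 45 mm opening in the middle for the knob. Origin: centre of the skirt's underside, z up. Skirt 0 to 14 mm, 174 mm wide inside; top plate 10 to 14 mm, low beads to 15 mm. Nested, its origin is 6 mm above the inner lid's (2.5 mm play sideways); nothing fastens it.
- collar (a point): Centre of the top of the blue lid's upright round collar, 36 mm above that lid's origin. Collar 52 mm outside, 45 mm inside, from the top plate (14 mm) up to 36 mm: the place to grip the blue lid from above, knob between the fingers. Nested, the knob stands 32 mm above this point.
- tin: Bystander: small round lever-lid tin, 71 mm wide, 71 mm high. Origin: centre of its underside.
- blue_tape: Bystander: roll of blue tape lying flat, 92 mm wide, 30 mm high. Origin: centre of its underside.
- thinner: Bystander: orange bottle with a red cap, 70 mm wide, 197 mm high, standing upright. Origin: centre of its underside.

How it is judged:
By the outcome, as a careful person would: the job done as asked, in the order asked, and still so for the second after the job is handed in, while the arm keeps its last pose, push and grip.
It also fails if it takes over 56 s, if anything falls off the work surface, if the arm or the gripper's body presses on something with over 40 N, if the wrist force passes 120 N, or if a joint passes its speed limit or range.

## Robot

A 7-joint arm with a two-finger parallel gripper is mounted at the origin on a cart in front of the work surface, level with it; the furniture and walls round the work are solid. World frame = base frame: x ahead of the robot, y to its left, z up, the work surface at z = 0. Lengths are in mm, angles in rad, forces in N, time in s.
With the tool pointing down it reaches from about 400 to 875 mm from the base axis. Payload 4.4 kg.
Tool frame: the origin (TCP) lies midway between the tips of the shut fingers; the grasp point (between the pads) lies 19 mm behind it; z points along the fingers, y is the line along which they close (so a half turn about z gives the same grasp; the last joint's range is limited). The gripper opens to 85 mm and grips with 20 to 120 N. Pads are 22 mm wide; open, the fingers measure 114 mm over their backs; the gripper's body (76 mm by 85 mm) begins 54 mm behind the grasp point. The pads swing forward as they close: fully open they stand 13 mm farther back than shut.
Start: joints at [-0.066, 0.628, 0.038, 1.517, -0.027, 0.996, -0.02], TCP at [650.014, 0.028, 209.513] pointing down, gripper open.
Joint ranges: [-3.06, 3.06], [-0.37, 2.12], [-1.25, 1.32], [0.18, 2.47], [-1.1, 4.24], [0.23, 1.98], [-2.94, 2.94]. Speed limits (rad/s): [2.57, 2.57, 3.14, 3.14, 3.14, 3.14, 3.14].

## Interface

Orientations are given as [roll, pitch, yaw] about the fixed x, y, z axes, in that order (R = Rz(yaw) Ry(pitch) Rx(roll)).
In Python, from cell import readout, optics, order gives the robot as it stands.
- The arm moves only by the shell command python3 -m jog 'ROWS'. ROWS is a JSON object of lists of equal length, an entry for each row: "claw": the opening, from 0 (shut) to 1 (fully open); "xyz": the shift along the tool's x, y, z each as a share of 0.1 m, from -1 to 1, a list of three; "twist": the turn, a rotation vector about the tool's x, y, z each as a share of 180 degrees, from -1 to 1, a list of three. A call has 1 to 12 rows; each row shifts and turns the commanded pose from where the row before left it, along the tool's axes as they then stand; what a row does not reach is not made up. A row lasts 1/8 s, in which the tool goes at most 62.5 mm and 10.7 degrees, less where a joint would pass 70% of its speed; a pose out of reach is approached as far as the arm can. A call with a number of a shift or a turn outside -1 to 1 is refused whole. A call with a gripper value outside its range is refused whole. The fingers move at their own pace and stop on an object; the grip force is fixed at half the most. Time passes only in rows, so rows that do not move let the fingers close. It gives the time, the measured TCP pose, the force, the opening and the grip force at its end, in the units of the state.
- readout.read_state(): the state, without advancing time (a new reading comes with each control period).
- optics.get_image(name): name is "scene" or "side" or "wrist"; returns a dict with "color" (400x640x3 uint8, red, green, blue), "fovy" (degrees; the focal length in pixels is half the picture's height over the tangent of half this angle, whatever the lens; pixels are square), "cx", "cy" (the principal point, pixels), "view" (4x4, takes a point from world to camera coordinates). Camera axes: x right, y up, looking along -z (the intrinsics and any distortion apply to the point x, -y, -z); pixel columns grow to the right and rows downward; lengths in mm; the calibration is good to about 2 mm. The wrist camera is an equidistant fisheye: a pixel r from the principal point sees the ray r / f radians off the axis. A picture is of the moment at which its call begins. There is no depth.
- order.finish_job(): hands the job in; it is judged then, once.
Trained networks look in the newest picture that a camera, given by its name, has taken for a name from the list of things; names that differ only in an ending like _2 or _b are one class to them, and where a whole thing is asked for, a point or a joint stands for the part that bears it (a point fixed in the world has none). Each returns a list of dicts, best first, with "score" (0 to 1); they miss things now and then, are a little off and sometimes report something else, mostly with a low value. They report only what shows in the picture. A call takes as long as a camera call.
- optics.boxes_of(camera, label): "rect" ([left, top, width, height] in pixels, round what is visible of it).
The state is a dict: "clock": time; "qpos": joint angles; "qd": joint speeds; "tau": joint torques, N m; "eef_pos": TCP position; "tool_rot": TCP orientation; "force": force on the tool from outside, world axes, zero at the start; "torque": the same for the moment, N m; "width": finger opening in mm; "gripper_force": force on a finger pad.
Only numpy, scipy, OpenCV 4.12 (cv2) and the standard library are available. Lean on these libraries where they do the work, as an engineer would, in place of code of your own. Each camera call takes 0.05 s, during which the arm holds its last target. There are 200 camera calls.

## Working session

There is one attempt and no reset: what is moved stays moved. The work goes in short steps, Python scripts to look and compute and a shell command to move; the robot and the scene stay as the last step left them, time stands still between calls to the robot, and variables do not carry over. Pictures are saved under pics/ and viewed, at most 11 in all, crops included, and the job is handed in when it is done.

```bash
ls; mkdir -p pics
cat > h.py <<'E'
import numpy as np, cv2
from cell import readout, optics, order
def shot(n,save=None):
    im=optics.get_image(n)
    if save: cv2.imwrite('pics/'+save,im['color'][:,:,::-1])
    return im
def f(im): return 200/np.tan(np.radians(im['fovy'])/2)
def ray(im,u,v,fish=False):
    x,y=(u-im['cx'])/f(im),(v-im['cy'])/f(im)
    if fish:
        r=np.hypot(x,y); s=np.sin(r)/r if r>1e-9 else 1; d=np.array([x*s,-y*s,-np.cos(r)])
    else: d=np.array([x,-y,-1.])
    V=np.array(im['view']); R=V[:3,:3]; return -R.T@V[:3,3], R.T@d
def atz(im,u,v,z,fish=False):
    o,d=ray(im,u,v,fish); return o+d*(z-o[2])/d[2]
def proj(im,p,fish=False):
    V=np.array(im['view']); P=np.atleast_2d(p)@V[:3,:3].T+V[:3,3]
    x,y,z=P[:,0],-P[:,1],-P[:,2]
    if fish:
        r=np.hypot(x,y); t=np.arctan2(r,z); k=t/np.maximum(r,1e-9)
    else: k=1/z
    return np.c_[im['cx']+f(im)*x*k, im['cy']+f(im)*y*k]
E
python3 - <<'E'
from h import *
np.set_printoptions(precision=1,suppress=True)
ims={}
for n in ['scene','side','wrist']:
    im=shot(n); ims[n]=im['color']; print(n,im['fovy'],im['cx'],im['cy'],ray(im,im['cx'],im['cy'],n=='wrist'))
    for l in ['bucket','inner_lid','knob','outer_lid','collar','tin','blue_tape','thinner']:
        print(l,[(np.round(b['rect'],1).tolist(),round(b['score'],2)) for b in optics.boxes_of(n,l)[:2]])
a=np.vstack([cv2.resize(ims[n],(480,300)) for n in ['scene','side']])
cv2.imwrite('pics/a.png',a[:,:,::-1]); cv2.imwrite('pics/w.png',ims['wrist'][:,:,::-1])
print(readout.read_state())
E
```

```text
pics
scene 52.313884876557196 312.6352407368701 203.05991264752072 (array([ 257.4, -737.9,  731. ]), array([ 0.3,  0.6, -0.8]))
bucket [([238.8, 136.2, 73.1, 73.2], 0.72)]
inner_lid []
knob [([355.9, 251.0, 21.7, 26.6], 0.57)]
outer_lid [([318.6, 236.1, 97.4, 83.2], 0.91)]
collar [([320.5, 235.9, 92.5, 82.1], 0.84), ([236.0, 137.1, 73.7, 71.2], 0.19)]
tin [([344.3, 134.0, 25.3, 38.4], 0.82)]
blue_tape [([199.5, 239.6, 45.1, 48.7], 0.93)]
thinner [([359.0, 125.0, 33.8, 77.4], 0.7)]
side 53.258068429006734 317.65478825350334 197.5628729224011 (array([ 204.7, -869.2,  580.7]), array([ 0.4,  0.7, -0.6]))
bucket [([250.2, 140.3, 68.5, 63.6], 0.86)]
inner_lid [([359.9, 235.3, 17.6, 30.1], 0.88)]
knob [([363.1, 236.2, 15.2, 23.9], 0.55)]
outer_lid [([320.6, 232.3, 98.8, 69.7], 0.74)]
collar [([322.4, 227.1, 93.2, 73.8], 0.75)]
tin [([366.7, 125.2, 31.1, 78.1], 0.74), ([349.5, 142.9, 15.2, 35.0], 0.65)]
blue_tape [([200.1, 219.3, 52.0, 44.0], 0.64)]
thinner [([363.9, 121.4, 35.3, 81.4], 0.74)]
wrist 65.70646984690485 323.1347461540563 202.10545567897046 (array([648.8,  76.9, 374.6]), array([-0. , -0.3, -1. ]))
bucket [([124.5, 213.1, 120.6, 116.5], 0.65)]
inner_lid [([318.0, 302.3, 55.9, 44.3], 0.73)]
knob []
outer_lid []
collar [([123.3, 212.0, 125.6, 118.1], 0.62)]
tin [([337.3, 240.2, 63.6, 74.6], 0.56)]
blue_tape [([99.4, 294.7, 26.4, 30.0], 0.75)]
thinner [([319.8, 302.3, 53.1, 44.0], 0.92)]
{'clock': 1.35, 'qpos': array([-0.1,  0.6,  0. ,  1.5, -0. ,  1. , -0. ]), 'qd': array([ 0.,  0.,  0., -0.,  0.,  0.,  0.]), 'tau': array([  0. , -56.3,   1.2, -19.4,   0. ,   0. ,  -0. ]), 'eef_pos': array([650. ,   0. , 209.5]), 'tool_rot': array([ 3.1, -0. ,  1.6]), 'force': array([0.3, 0. , 0.3]), 'torque': array([-0.,  0., -0.]), 'gripper_force': 0.0, 'width': 85.53661485254423}
```

View pics/a.png

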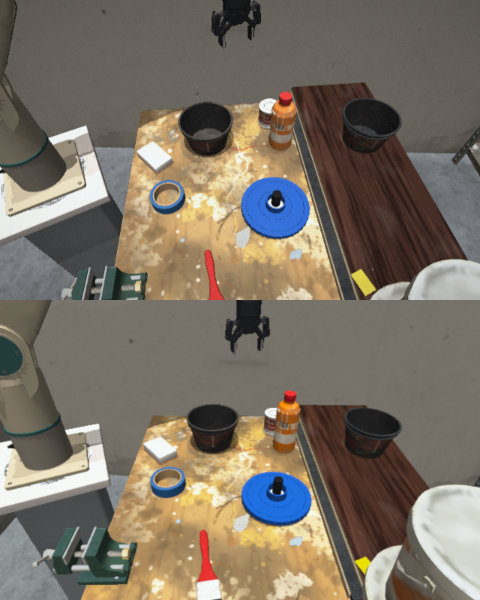

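View pics/w.png

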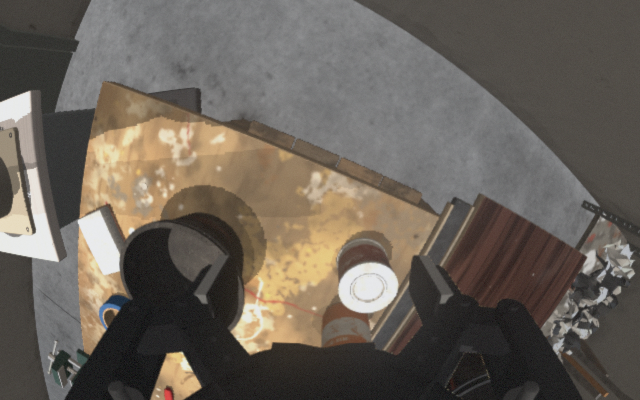

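```bash
cat >> h.py <<'E'
from scipy.optimize import least_squares
def hull_mask(im,c,circs,fish=False):
    t=np.linspace(0,2*np.pi,72); P=np.vstack([np.c_[c[0]+r*np.cos(t),c[1]+r*np.sin(t),0*t+z] for z,r in circs])
    return cv2.convexHull(proj(im,P,fish).astype(np.float32))
def stats(poly):
    x,y,w,h=poly[:,0,0].min(),poly[:,0,1].min(),np.ptp(poly[:,0,0]),np.ptp(poly[:,0,1]); return np.array([x,y,x+w,y+h])
def blob(m,seed_rect):
    x,y,w,h=[int(v) for v in seed_rect]; k=np.zeros_like(m); k[max(0,y-12):y+h+12,max(0,x-12):x+w+12]=1
    n,l,s,_=cv2.connectedComponentsWithStats((m&k).astype(np.uint8)); i=1+s[1:,4].argmax()
    return l==i, np.array([s[i,0]-.5,s[i,1]-.5,s[i,0]+s[i,2]-.5,s[i,1]+s[i,3]-.5])
def hsv(im): return cv2.cvtColor(im['color'],cv2.COLOR_RGB2HSV)
def blue(im): H=hsv(im); return ((H[...,0]>95)&(H[...,0]<130)&(H[...,1]>120)&(H[...,2]>50))
def dark(im,v=75): return hsv(im)[...,2]<v
E
python3 - <<'E'
from h import *
np.set_printoptions(precision=1,suppress=True)
I={n:shot(n) for n in ['scene','side']}
B={}
LID=[(6,90.5),(20,90.5)]
obs={n:blob(blue(I[n]),r) for n,r in [('scene',[318,236,97,83]),('side',[320,232,99,70])]}
def fit(names,C,x0,ob,sel):
    g=lambda c: np.concatenate([(stats(hull_mask(I[n],c,C))-ob[n][1])[sel] for n in names])
    s=least_squares(g,x0,diff_step=1e-3); return s.x,g(s.x)
print('obs',{n:o[1] for n,o in obs.items()})
for N in (['scene'],['side'],['scene','side']): print('lid',N,*fit(N,LID,[750.,-200.],obs,[0,1,2,3]))
ob2={n:blob(dark(I[n]),r) for n,r in [('scene',[239,136,73,73]),('side',[250,140,68,63])]}
print('obs',{n:o[1] for n,o in ob2.items()})
BK=[(100,81.5),(0,65)]
for N in (['scene'],['side'],['scene','side']): print('bucket',N,*fit(N,BK,[600.,0.],ob2,[0,1,2]))
# knob top
for n,(u,v) in {'scene':(366,255),'side':(371,240)}.items(): print('knobtop',atz(I[n],u,v,74))
for n,c in (('scene',(258,122)),('side',(258,122))): 
    pass
for l,r,z in (('tin',[344,134,25,38],0),):
    print(l,atz(I['scene'],357,172,0)); print('thin',atz(I['scene'],376,200,0))
out=[]
for n,m1,m2 in (('scene',obs,ob2),('side',obs,ob2)):
    a=I[n]['color'].copy(); a[m1[n][0]]=(255,255,0); a[m2[n][0]]=(0,255,0); out.append(a[100:340,180:440])
cv2.imwrite('pics/b.png',cv2.resize(np.hstack(out),None,fx=1.5,fy=1.5)[:,:,::-1])
E
```

```text
obs {'scene': array([321.5, 236.5, 412.5, 317.5]), 'side': array([321.5, 228.5, 414.5, 300.5])}
lid ['scene'] [ 539.4 -416.8] [-0.3 -1.3  0.3  0.9]
lid ['side'] [ 537.8 -415.8] [-0.3 -0.4  0.3  0.2]
lid ['scene', 'side'] [ 538.6 -416.3] [-0.8 -1.3 -0.2  0.9  0.2 -0.4  0.7  0.3]
obs {'scene': array([239.5, 135.5, 309.5, 208.5]), 'side': array([250.5, 138.5, 316.5, 203.5])}
bucket ['scene'] [523.2   0. ] [ -3.6 -30.8  -6. ]
bucket ['side'] [520.7   0. ] [ -0.7 -20.9  -2.9]
bucket ['scene', 'side'] [522.   0.] [ -4.  -30.6  -6.4  -0.2 -21.   -2.4]
knobtop [ 537.4 -408.9   74. ]
knobtop [ 536.3 -420.2   74. ]
tin [ 682.2 -154.8    0. ]
thin [ 672.5 -254.3    0. ]
```

View pics/b.png

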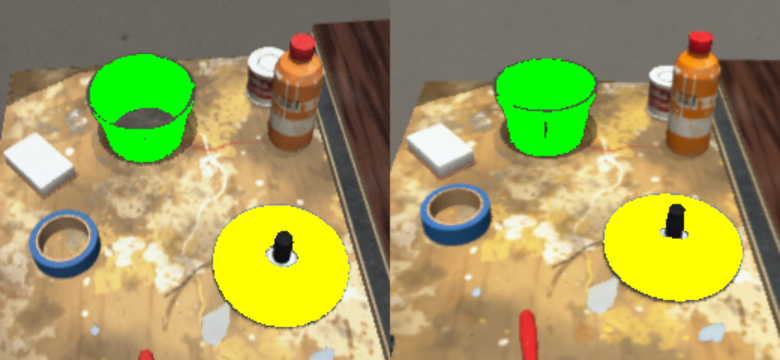

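```bash
cat > bk.py <<'E'
from h import *
np.set_printoptions(precision=1,suppress=True)
def edge_fit(im,circs,x0,mask,fish=False):
    # match contour of mask to hull using signed distance, excluding lower part
    cs,_=cv2.findContours(mask.astype(np.uint8),cv2.RETR_EXTERNAL,cv2.CHAIN_APPROX_NONE)
    p=max(cs,key=len)[:,0].astype(float)
    def g(c):
        h=hull_mask(im,c,circs,fish); return np.array([cv2.pointPolygonTest(h,tuple(map(float,q)),True) for q in p])-.5
    s=least_squares(g,x0,loss='soft_l1',x_scale=1,diff_step=2e-3); return s.x,np.abs(g(s.x)).mean()
if __name__=='__main__':
    for n,rb,rl in [('scene',[239,136,73,73],[318,236,97,83]),('side',[250,140,68,63],[320,232,99,70])]:
        im=shot(n)
        m,o=blob(blue(im),rl); print(n,'lid',*edge_fit(im,[(6,90.5),(20,90.5)],[538.,-415.],m))
        m,o=blob(dark(im),rb); print('bucket',*edge_fit(im,[(100,81.5),(0,68)],[500.,-120.],m))
        m[int(o[1]+.4*(o[3]-o[1])):]=0
        P=np.argwhere(m); r=o; 
        top=[(u,P[P[:,1]==u,0].min()) for u in np.unique(P[:,1])]
        q=np.array([atz(im,u,v-.5,100)[:2] for u,v in top])
        s=least_squares(lambda c:np.hypot(*(q-c).T)-81.5,[500,-120],loss='soft_l1',f_scale=1); print('rim arc',s.x,np.abs(s.fun).mean(),len(q))
    im=shot('wrist'); print(*[ (atz(im,u,v,100,True)) for u,v in ((183,272),)])
    for d in ((-.1,-.1),):pass
E
python3 bk.py
```

```text
scene lid [ 539.7 -416.5] 0.6771399412952125
bucket [ 484.4 -102.8] 2.164488660974723
rim arc [ 478.8 -113.6] 1.7214539567180347 71
side lid [ 538.7 -415.7] 0.6276768491290466
bucket [ 485.1 -100.7] 1.847347484621372
rim arc [ 478.4 -114. ] 2.17361212315509 67
[494.4 -88.9 100. ]
```

```bash
python3 -m jog '{"claw":[1,1,1,1,1,1],"xyz":[[0,-0.55,0],[0,-0.56,0],[-0.4,0,0],[-0.4,0,0],[-0.2,0,0],[0,0,0]],"twist":[[0,0,0],[0,0,0],[0,0,0],[0,0,0],[0,0,0],[0,0,0]]}'
python3 - <<'E'
from h import *
im=shot('wrist','w2.png'); print(ray(im,im['cx'],im['cy'],True))
print(readout.read_state()['eef_pos'],readout.read_state()['tool_rot'],optics.boxes_of('wrist','bucket')[:1])
E
```

```text
clock: 2.35
eef_pos: [539.0, -101.0, 209.5]
tool_rot: [3.142, 0.0, 1.568]
force: [-0.0, -0.2, -1.4]
width: 85.5
gripper_force: 0.0
(array([538.05920315, -24.20876413, 374.57716445]), array([-0.00098164, -0.29674803, -0.95495531]))
[539.1715201  -99.14399195 209.38424835] [-3.14151746e+00 -1.12874114e-03  1.57044628e+00] [{'rect': [191.1, 117.9, 159.1, 161.6], 'score': 0.77}]
```

View pics/w2.png

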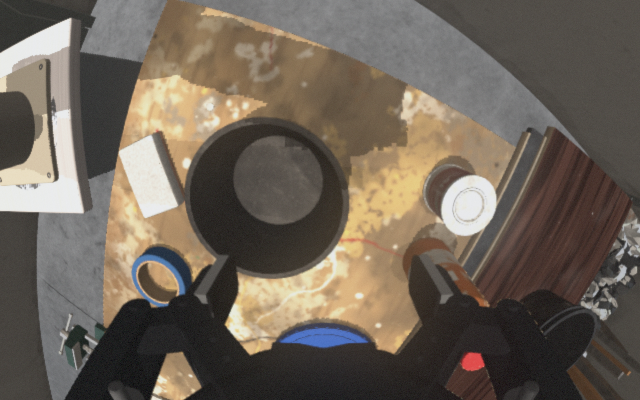

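```bash
cat > wr.py <<'E'
from h import *
np.set_printoptions(precision=1,suppress=True)
def rim(im,cpx,z=100,save=None,R=None,thr=55):
    g=cv2.GaussianBlur(hsv(im)[...,2],(3,3),0).astype(float); pts=[]
    c0=atz(im,*cpx,z,True)[:2]
    for t in np.linspace(0,2*np.pi,180,endpoint=False):
        rs=np.arange(60,110,.5); P=proj(im,np.c_[c0[0]+rs*np.cos(t),c0[1]+rs*np.sin(t),0*rs+z],True)
        v=cv2.remap(g.astype(np.float32),P[:,0].astype(np.float32)[None],P[:,1].astype(np.float32)[None],1)[0]
        d=v[4:]-v[:-4]; k=d.argmax()
        if d[k]>25: r=rs[k+2]; pts.append([c0[0]+r*np.cos(t),c0[1]+r*np.sin(t)])
    q=np.array(pts)
    s=least_squares(lambda c:np.hypot(*(q-c[:2]).T)-c[2],[*c0,81.5],loss='soft_l1',f_scale=1)
    s2=least_squares(lambda c:np.hypot(*(q-c).T)-81.5,c0,loss='soft_l1',f_scale=1)
    return s.x,s2.x,np.median(np.abs(s.fun)),len(q)
if __name__=='__main__':
    im=shot('wrist'); print(*rim(im,(267,197)))
E
python3 wr.py
```

```text
[ 480.9 -110.7   81.4] [ 480.9 -110.7] 0.33522061347521515 158
```

```bash
python3 -m jog '{"claw":[1,1,1,1,1,1],"xyz":[[-0.4,0,0],[-0.5,0,0],[-0.5,0,0],[-0.5,0,0],[-0.4,0,0],[0,0,0]],"twist":[[0,0,0],[0,0,0],[0,0,0],[0,0,0],[0,0,0],[0,0,0]]}'
python3 - <<'E'
from h import *
from bk import edge_fit
im=shot('wrist','w3.png')
print(readout.read_state()['eef_pos'],optics.boxes_of('wrist','outer_lid')[:1])
c,r=cv2.findContours(blue(im).astype(np.uint8),cv2.RETR_EXTERNAL,cv2.CHAIN_APPROX_NONE)
p=max(c,key=cv2.contourArea)[:,0]
q=np.array([atz(im,u,v,20,True)[:2] for u,v in p])
s=least_squares(lambda c:np.hypot(*(q-c[:2]).T)-90.5,q.mean(0),loss='soft_l1',f_scale=1); print(s.x,np.median(abs(s.fun)),len(q))
E
```

```text
clock: 3.25
eef_pos: [538.5, -332.7, 209.1]
tool_rot: [-3.141, 0.002, 1.567]
force: [-0.2, -0.0, -0.0]
width: 85.5
gripper_force: 0.0
[ 539.2 -329.7  209. ] [{'rect': [255.6, 168.5, 137.9, 131.6], 'score': 0.93}]
[ 537.4 -416.5] 2.1935682611733824 387
```

View pics/w3.png

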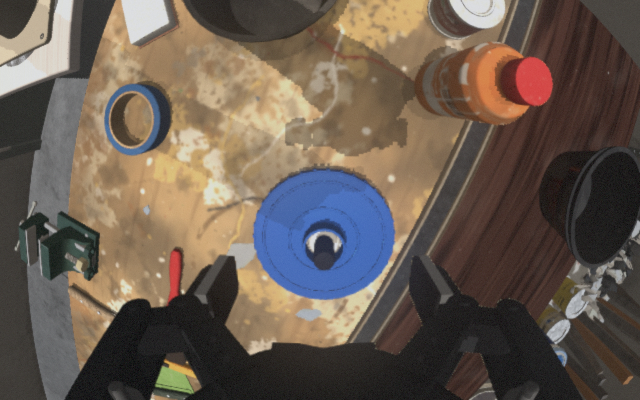

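Run:
```python
from h import *
from bk import edge_fit
im=shot('wrist')
for n,rect,fi in (('wrist',[308,236,30,36],True),('scene',[352,248,28,32],False),('side',[360,232,24,32],False)):
    im=shot(n); x,y,w,h=rect; k=np.zeros((400,640),bool); k[y:y+h,x:x+w]=1
    m=dark(im,70)&k; nn,l,s,_=cv2.connectedComponentsWithStats(m.astype(np.uint8)); m=l==1+s[1:,4].argmax()
    ys,xs=np.where(m); print(n,xs.min(),xs.max(),ys.min(),ys.max(),edge_fit(im,[(42,12),(74,12)],[538.,-416.],m,fi))
    m2,_=blob(blue(im),rect if 0 else [x-60,y-70,w+120,h+110]); print(edge_fit(im,[(6,90.5),(20,90.5)],[538.,-416.],m2,fi))
```

```text
wrist 312 332 241 266 (array([ 537.1, -413.2]), np.float64(2.0576249375263345))
(array([ 537.4, -418.6]), np.float64(1.3671321573954174))
scene 362 375 254 275 (array([ 536.3, -420.5]), np.float64(0.5591757239380539))
(array([ 539.7, -416.6]), np.float64(0.6823149462583283))
side 363 376 236 258 (array([ 534.5, -421.9]), np.float64(0.6776455801475691))
(array([ 538.7, -415.7]), np.float64(0.6296018132086637))
```

```bash
python3 -m jog '{"claw":[1,1,1,1,1,1,1,1],"xyz":[[-0.44,-0.01,0],[-0.44,-0.01,0],[0,0,0.4],[0,0,0.4],[0,0,0.3],[0,0,0.2],[0,0,0.1],[0,0,0]],"twist":[[0,0,0],[0,0,0],[0,0,0],[0,0,0],[0,0,0],[0,0,0],[0,0,0],[0,0,0]]}'
python3 - <<'E'
from h import *
print(readout.read_state()['eef_pos'],readout.read_state()['force'])
im=shot('wrist','w4.png')
E
```

```text
clock: 4.55
eef_pos: [537.2, -417.8, 69.5]
tool_rot: [-3.142, -0.0, 1.571]
force: [-0.2, 0.1, -0.1]
width: 85.4
gripper_force: 0.0
[ 537.20789662 -417.76262869   69.49283383] [-0.15906052  0.10560898 -0.05015194]
```

View pics/w4.png

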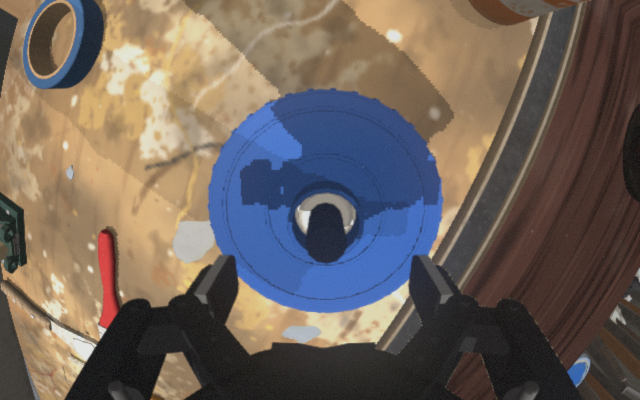

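Run:
```python
from h import *
im=cv2.imread('pics/w4.png'); I=shot('wrist')
m=dark(I,60); k=np.zeros_like(m); k[200:275,295:355]=1; m&=k
n,l,s,c=cv2.connectedComponentsWithStats(m.astype(np.uint8)); i=1+s[1:,4].argmax(); print(s[i])
b=s[i,1]+s[i,3]-.5
print([atz(I,325.5,b-d,74,True) for d in (0,)], 'knob y centre = +12')
m=blue(I)
m2,_=blob(m,[205,85,240,230])
cs,_=cv2.findContours(m2.astype(np.uint8),0,1); q=max(cs,key=len)[:,0]
top=q[q[:,1]<190]; P=np.array([atz(I,u,v,20,True)[:2] for u,v in top.astype(float)])
print(least_squares(lambda c:np.hypot(*(P-c).T)-90.5,[537,-417],loss='soft_l1').x)
```

```text
[ 306  203   39   56 1335]
[array([ 537.74245625, -426.07723567,   74.        ])] knob y centre = +12
[ 537.3808382  -418.84774126]
```

```bash
python3 -m jog '{"claw":[1,1,0.6,0.4,0.25,0.1,0.05,0.05,0.05,0.05],"xyz":[[0.015,0,0.14],[0,0,0.1],[0,0,0],[0,0,0],[0,0,0],[0,0,0],[0,0,0],[0,0,0],[0,0,0],[0,0,0]],"twist":[[0,0,0],[0,0,0],[0,0,0],[0,0,0],[0,0,0],[0,0,0],[0,0,0],[0,0,0],[0,0,0],[0,0,0]]}'
python3 -c "
from h import *
print(readout.read_state())"
```

```text
clock: 5.9
eef_pos: [537.7, -416.8, 46.3]
tool_rot: [3.14, 0.001, 1.571]
force: [-0.2, 0.3, 5.0]
width: 20.5
gripper_force: 58.8
{'clock': 5.9, 'qpos': array([ 0.59675049,  0.85910134,  0.03833377,  1.54975635, -0.04361413,
        0.73196305,  0.65415923]), 'qd': array([-0.00033317,  0.00040211, -0.00014427, -0.00130415,  0.00343224,
       -0.00043815, -0.00045648]), 'tau': array([ 2.84365760e-01, -5.92853808e+01,  1.71923909e+00, -1.40060279e+01,
        1.14852986e-01,  1.51404325e-02,  6.73855771e-03]), 'eef_pos': array([ 537.66498924, -416.83961724,   46.28738823]), 'tool_rot': array([3.14021701e+00, 8.40363470e-04, 1.57075558e+00]), 'force': array([-0.21789425,  0.3147068 ,  4.96363672]), 'torque': array([ 0.04203916, -0.05977565, -0.00445268]), 'gripper_force': 58.8491924193022, 'width': 20.47526293963289}
```

```bash
python3 -m jog '{"claw":[0.05,0.05,0.05,0.05,0.05],"xyz":[[0,0,-0.05],[0,0,-0.1],[0,0,-0.1],[0,0,0],[0,0,0]],"twist":[[0,0,0],[0,0,0],[0,0,0],[0,0,0],[0,0,0]]}'
python3 - <<'E'
from h import *
a=[shot(n)['color'][215:325,300:430] for n in ('scene','side')]
cv2.imwrite('pics/c.png',cv2.resize(np.hstack(a),None,fx=3,fy=3)[:,:,::-1])
E
```

```text
clock: 6.52
eef_pos: [536.8, -416.3, 70.5]
tool_rot: [-3.141, -0.0, 1.571]
force: [-0.6, -1.0, -2.6]
width: 20.1
gripper_force: 58.9
```

View pics/c.png

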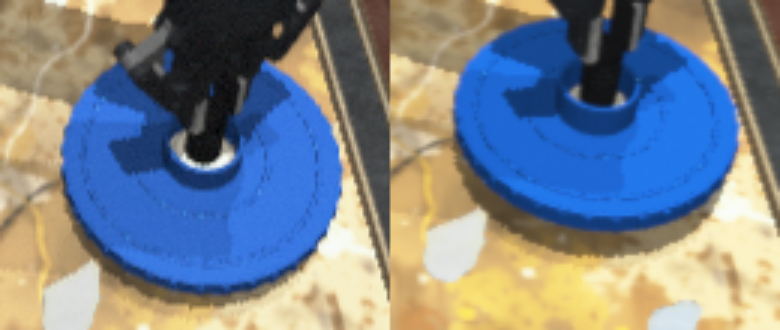

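```bash
python3 -m jog '{"claw":[0.05,0.05,0.05,0.05,0.05,0.05,0.05,0.05],"xyz":[[0,0,-0.15],[0,0,-0.25],[0,0,-0.3],[0,0,-0.25],[0,0,-0.15],[0,0,-0.05],[0,0,0],[0,0,0]],"twist":[[0,0,0],[0,0,0],[0,0,0],[0,0,0],[0,0,0],[0,0,0],[0,0,0],[0,0,0]]}'
cat > lidm.py <<'E'
from h import *
np.set_printoptions(precision=2,suppress=True)
def lid(names=('scene','side','wrist'),save=None):
    s=readout.read_state(); t=s['eef_pos']; zl=t[2]-46.3+6; T=np.linspace(0,2*np.pi,90); D=[]
    for n in names:
        im=shot(n); m=blue(im); fi=n=='wrist'
        k=np.zeros((400,640),np.uint8); cv2.fillConvexPoly(k,cv2.convexHull(hull_mask(im,t,[(zl,100),(zl+14,100)],fi).astype(np.int32)),1)
        m=(m&(k>0)).astype(np.uint8)
        p=max(cv2.findContours(m,0,1)[0],key=cv2.contourArea)[:,0].astype(float); D.append((im,p,fi))
    def model(im,x,fi):
        a,b=x[3],x[4]; P=np.vstack([np.c_[90.5*np.cos(T),90.5*np.sin(T),0*T+z] for z in (0,14)])
        R=cv2.Rodrigues(np.array([a,b,0.]))[0]; return cv2.convexHull(proj(im,P@R.T+x[:3],fi).astype(np.float32))
    def g(x): return np.concatenate([[cv2.pointPolygonTest(model(i,x,fi),tuple(q),True)-.5 for q in p[::2]] for i,p,fi in D])
    r=least_squares(g,[t[0],t[1],zl,0,0],x_scale=[1,1,1,.01,.01],loss='soft_l1',f_scale=.7,diff_step=[1e-3,1e-3,3e-3,1e-2,1e-2])
    # numeric steps for tilt are absolute when x=0
    f=least_squares(lambda y:g(np.r_[y[:3],y[3:]/1000-.5]),np.r_[r.x[:3],(r.x[3:]+.5)*1000],loss='soft_l1',f_scale=.7,diff_step=[1e-3,1e-3,3e-3,5e-3,5e-3])
    x=f.x.copy(); x[3:]=np.degrees(x[3:]/1000-.5)
    return x,'expected z',zl,'tcp',t,'off',x[:2]-t[:2],'med',np.median(abs(g(np.r_[f.x[:3],f.x[3:]/1000-.5])))
if __name__=='__main__':
    for N in (('scene',),('side',),('wrist',),('scene','side','wrist')): print(N,*lid(N))
E
python3 lidm.py
```

```text
clock: 7.62
eef_pos: [536.4, -416.0, 184.3]
tool_rot: [-3.14, -0.001, 1.571]
force: [0.0, 0.0, -2.9]
width: 19.9
gripper_force: 59.0
('scene',) [ 534.86 -420.27  134.24  -10.66    6.51] expected z 144.00350917470917 tcp [ 536.41 -415.98  184.3 ] off [-1.55 -4.28] med 2.1797325746292335
('side',) [ 537.42 -413.76  139.97   -2.28    1.83] expected z 144.01182701110957 tcp [ 536.41 -416.06  184.31] off [1.01 2.3 ] med 0.8134815126802559
('wrist',) [ 535.1  -409.07  134.94   30.26    1.98] expected z 144.12658935839085 tcp [ 536.52 -416.1   184.43] off [-1.42  7.03] med 4.949161953279781
('scene', 'side', 'wrist') [ 535.68 -411.71  135.44   24.82    4.65] expected z 144.32429248687498 tcp [ 536.67 -416.19  184.62] off [-0.99  4.48] med 5.723036575028906
```

Run:
```python
from h import *
a=[cv2.resize(shot(n)['color'][140:340,220:480],(400,308)) for n in ('scene','side')]
w=cv2.resize(shot('wrist')['color'][60:340,140:500],(400,311))[:308]
cv2.imwrite('pics/d.png',np.vstack([np.hstack(a),np.hstack([w,0*w])])[:600,:,::-1])
```

```text
(no output)
```

View pics/d.png

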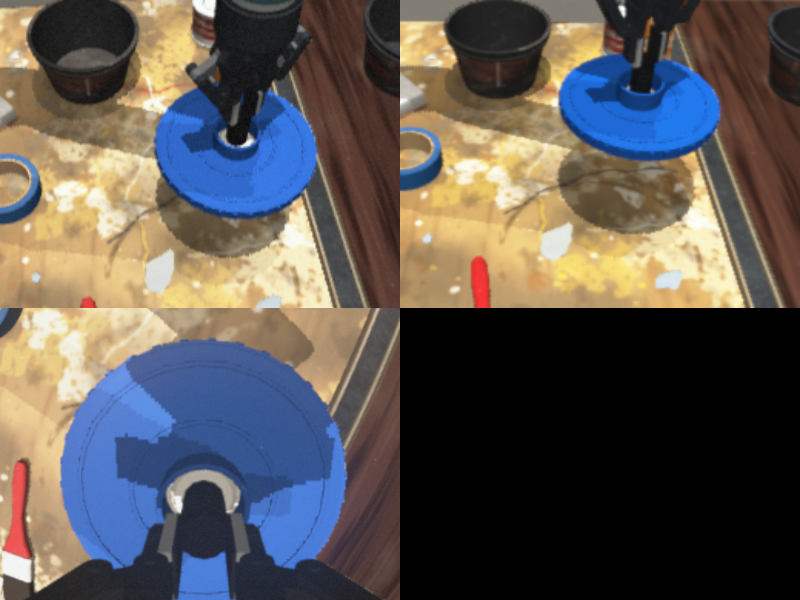

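```bash
python3 - <<'E'
s=open('lidm.py').read()
s=s.replace(",key=cv2.contourArea)[:,0].astype(float);",",key=cv2.contourArea)[:,0].astype(float)\n        dk=cv2.dilate(dark(im,60).astype(np.uint8),np.ones((9,9))); p=np.array([q for q in p if not dk[int(q[1]),int(q[0])]]);")
open('lidm.py','w').write(s)
E
python3 lidm.py
```

```text
('scene',) [ 539.55 -414.28  139.68   -1.4     1.03] expected z 145.10136629611918 tcp [ 537.   -416.42  185.4 ] off [2.55 2.14] med 0.33643192157804114
('side',) [ 541.28 -410.18  139.66   -0.51   -0.13] expected z 145.16139555591468 tcp [ 536.99 -416.46  185.46] off [4.29 6.28] med 0.2507466373144127
('wrist',) [ 536.16 -400.17  129.2    42.05    0.8 ] expected z 145.2042950504379 tcp [ 537.02 -416.49  185.5 ] off [-0.87 16.32] med 6.279055146845889
('scene', 'side', 'wrist') [ 536.75 -417.85  142.87    0.61    2.88] expected z 145.22270405485853 tcp [ 537.01 -416.49  185.52] off [-0.26 -1.36] med 1.0609485252289768
```

Run:
```python
from h import *
I=shot('wrist'); V=hsv(I)
col=V[230:310,322:329]; print(np.median(col[...,1],1).astype(int)); print(np.median(col[...,2],1).astype(int))
for v in (275,280,285,290): print(v,atz(I,325,v,212,True),atz(I,325,v,210,True)[1])
print(readout.read_state()['eef_pos'])
```

```text
[ 66  75  72  67  65  76  71  64  74  66  74  80  80  80  82  76  74  72
  64  66  68  67  67  66  66  74  81  64  71  77  69  65  68  74  72  78
  80  76  76  73  77  79  85  85  74  79  82  79  86  78  87  84  85  77
  97 146 160 166 166 165 166 166 166 165 166 165 165 166 166 166 168 166
 166 167 166 166 166 166 166 166]
[ 54  52  53  53  53  53  54  53  54  54  52  52  52  53  52  53  55  53
  57  57  56  56  54  55  55  55  56  55  56  53  56  56  55  54  55  53
  54  56  54  57  55  54  54  54  56  58  56  57  56  56  56  58  57  56
  61 110 180 217 219 220 219 220 220 220 220 219 219 219 220 219 219 218
 219 219 219 219 219 218 219 218]
275 [ 536.7311947  -422.10605344  212.        ] -423.2957820993698
280 [ 536.73616859 -425.16609958  212.        ] -426.39997073411666
285 [ 536.74141369 -428.28772043  212.        ] -429.5666223077656
290 [ 536.74694102 -431.47447133  212.        ] -432.7993434584017
[ 537.01865776 -416.49591893  185.56012665]
```

```bash
python3 -m jog '{"claw":[0.05,0.05,0.05,0.05,0.05,0.05,0.05,0.05,0.05,0.05,0.05,0.05],"xyz":[[0.15,-0.05,0],[0.3,-0.06,0],[0.4,-0.06,0],[0.45,-0.06,0],[0.45,-0.06,0],[0.4,-0.06,0],[0.35,-0.06,0],[0.3,-0.06,0],[0.2,-0.06,0],[0.06,-0.03,0],[0,0,0],[0,0,0]],"twist":[[0,0,0],[0,0,0],[0,0,0],[0,0,0],[0,0,0],[0,0,0],[0,0,0],[0,0,0],[0,0,0],[0,0,0],[0,0,0],[0,0,0]]}'
python3 lidm.py; python3 -c "
from h import *
s=readout.read_state();print(s['eef_pos'],s['tool_rot'],s['force'])"
```

```text
clock: 9.93
eef_pos: [481.3, -111.9, 185.6]
tool_rot: [3.141, 0.001, 1.569]
force: [-0.9, 0.6, -2.1]
width: 20.3
gripper_force: 59.0
('scene',) [ 482.77 -107.83  142.85   -2.21    0.97] expected z 145.26376106715992 tcp [ 481.35 -111.94  185.56] off [1.42 4.11] med 0.2229044194034302
('side',) [ 483.24 -103.96  143.28   -1.28    0.64] expected z 145.2141548261485 tcp [ 481.3  -111.81  185.51] off [1.94 7.85] med 0.30920350353089743
('wrist',) [480.1  -92.98 128.05  43.15  -0.49] expected z 145.19291831474635 tcp [ 481.22 -111.64  185.49] off [-1.12 18.66] med 6.489597368417298
('scene', 'side', 'wrist') [480.91 -93.42 123.8   41.66  -1.52] expected z 145.1379573102472 tcp [ 481.13 -111.4   185.44] off [-0.22 17.99] med 4.832253419047104
[ 481.03916498 -110.87439999  185.43845621] [-3.14157738e+00  5.52227538e-05  1.57010018e+00] [ 0.75148188  0.00382632 -3.33008083]
```

```bash
python3 -m jog '{"claw":[0.05,0.05,0.05,0.05,0.05,0.05,0.05],"xyz":[[0,0,0.1],[0,0,0.15],[0,0,0.1],[0,0,0.03],[0,0,0.03],[0,0,0],[0,0,0]],"twist":[[0,0,0],[0,0,0],[0,0,0],[0,0,0],[0,0,0],[0,0,0],[0,0,0]]}'
python3 -m jog '{"claw":[0.05,0.05,0.05],"xyz":[[0,0,0.03],[0,0,0.02],[0,0,0]],"twist":[[0,0,0],[0,0,0],[0,0,0]]}'
```

```text
clock: 11.1
eef_pos: [481.3, -110.5, 144.8]
tool_rot: [3.141, 0.0, 1.571]
force: [0.1, -0.7, -1.9]
width: 20.2
gripper_force: 59.0
clock: 11.48
eef_pos: [480.8, -110.4, 139.3]
tool_rot: [-3.141, -0.0, 1.571]
force: [0.6, 0.5, -2.4]
width: 19.9
gripper_force: 59.0
```

```bash
python3 -m jog '{"claw":[0.05,0.05,0.05],"xyz":[[0,0,0.02],[0,0,0.01],[0,0,0]],"twist":[[0,0,0],[0,0,0],[0,0,0]]}'
python3 -m jog '{"claw":[0.05,0.05,0.05],"xyz":[[0,0,0.01],[0,0,0.01],[0,0,0]],"twist":[[0,0,0],[0,0,0],[0,0,0]]}'
```

```text
clock: 11.85
eef_pos: [480.9, -110.4, 136.4]
tool_rot: [-3.141, -0.0, 1.571]
force: [0.6, -0.0, -3.0]
width: 20.2
gripper_force: 59.0
clock: 12.22
eef_pos: [481.0, -110.5, 134.4]
tool_rot: [-3.142, -0.0, 1.571]
force: [0.7, -0.2, -2.7]
width: 20.2
gripper_force: 59.0
```

```bash
for i in 1; do python3 -m jog '{"claw":[0.05,0.05],"xyz":[[0,0,0.01],[0,0,0]],"twist":[[0,0,0],[0,0,0]]}'; done
python3 -m jog '{"claw":[0.05,0.05],"xyz":[[0,0,0.01],[0,0,0]],"twist":[[0,0,0],[0,0,0]]}'
```

```text
clock: 12.48
eef_pos: [481.1, -110.4, 134.1]
tool_rot: [3.141, -0.0, 1.571]
force: [-2.6, 0.3, 4.0]
width: 20.2
gripper_force: 59.9
clock: 12.72
eef_pos: [481.1, -110.5, 134.0]
tool_rot: [3.141, -0.0, 1.571]
force: [-3.9, 1.7, 12.6]
width: 20.0
gripper_force: 61.0
```

```bash
python3 -m jog '{"claw":[0.05,0.15,0.25,0.4,0.7,1,1,1,1],"xyz":[[0,0,-0.01],[0,0,0],[0,0,0],[0,0,0],[0,0,0],[0,0,0],[0,0,0],[0,0,0],[0,0,0]],"twist":[[0,0,0],[0,0,0],[0,0,0],[0,0,0],[0,0,0],[0,0,0],[0,0,0],[0,0,0],[0,0,0]]}'
python3 - <<'E'
from h import *
I=shot('wrist'); s=shot('side'); sc=shot('scene')
a=[cv2.resize(x['color'][110:240,210:360],(390,338)) for x in (sc,s)]
w=cv2.resize(I['color'],(416,260)); w=np.hstack([w,np.zeros((260,364,3),np.uint8)])
cv2.imwrite('pics/e.png',np.vstack([np.hstack(a),w])[:,:,::-1])
t=readout.read_state()['eef_pos']
m=blue(I); k=np.zeros((400,640),np.uint8); cv2.fillConvexPoly(k,hull_mask(I,[481,-110.7],[(94,98),(108,98)],True).astype(np.int32),1)
p=max(cv2.findContours((m&(k>0)).astype(np.uint8),0,1)[0],key=cv2.contourArea)[:,0]; p=p[p[:,1]<190]
P=np.array([atz(I,*q,108,True)[:2] for q in p.astype(float)])
print(t,least_squares(lambda c:np.hypot(*(P-c[:2]).T)-90.5,[481,-111],loss='soft_l1').x,least_squares(lambda c:np.hypot(*(P-c[:2]).T)-c[2],[481,-111,90],loss='soft_l1').x,len(p))
E
```

```text
clock: 13.85
eef_pos: [481.0, -110.5, 133.5]
tool_rot: [3.142, -0.0, 1.571]
force: [0.5, 0.3, -1.0]
width: 85.3
gripper_force: 0.0
[ 481.01533678 -110.47456007  133.50945974] [ 479.5250307  -112.51404624] [ 479.46864808 -110.13075173   88.49654851] 329
```

View pics/e.png

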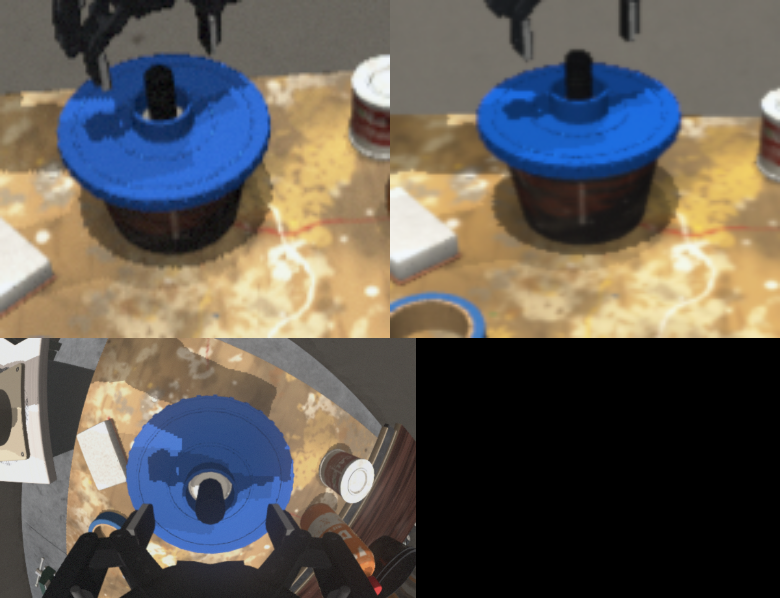

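```bash
python3 -m jog '{"claw":[1,1,1,1,0.85,0.75,0.65,0.6],"xyz":[[-0.01,-0.005,0.1],[0,0,0.1],[0,0,0.06],[0,0,0],[0,0,0],[0,0,0],[0,0,0],[0,0,0]],"twist":[[0,0,0],[0,0,0],[0,0,0],[0,0,0],[0,0,0],[0,0,0],[0,0,0],[0,0,0]]}'
python3 -m jog '{"claw":[0.5,0.4,0.4,0.4,0.4],"xyz":[[0,0,0],[0,0,0],[0,0,0],[0,0,0],[0,0,0]],"twist":[[0,0,0],[0,0,0],[0,0,0],[0,0,0],[0,0,0]]}'
```

```text
clock: 15.0
eef_pos: [480.6, -111.5, 107.7]
tool_rot: [3.141, 0.0, 1.571]
force: [-0.1, -0.8, 0.1]
width: 51.0
gripper_force: 0.0
clock: 15.62
eef_pos: [480.5, -111.4, 107.5]
tool_rot: [-3.142, -0.0, 1.571]
force: [0.1, -0.3, 0.4]
width: 34.5
gripper_force: 0.0
```

Run:
```python
from h import *
I=shot('wrist'); s=shot('side'); sc=shot('scene')
a=[cv2.resize(x['color'][100:220,215:345],(400,369)) for x in (sc,s)]
w=cv2.resize(I['color'][120:320,200:450],(288,230)); w=np.hstack([w,np.zeros((230,512,3),np.uint8)])
cv2.imwrite('pics/f.png',np.vstack([np.hstack(a),w])[:,:,::-1])
s=readout.read_state();print(s['width'],s['gripper_force'],s['force'],s['torque'])
```

```text
34.00493921151911 0.0 [ 0.92186559  0.15233745 -0.58685262] [ 0.01788955 -0.04929897  0.03574859]
```

View pics/f.png

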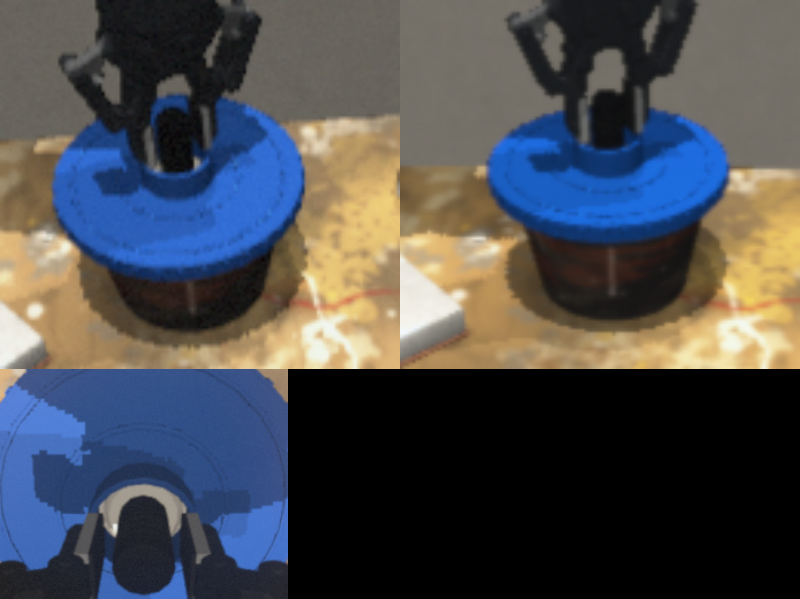

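Run:
```python
from h import *
np.set_printoptions(precision=1,suppress=True)
for n in ('scene','side'):
    I=shot(n)
    f_=lambda P:((proj(I,P)-[215,100])*400/130+[0 if n=='scene' else 400,0])
    print(n,'collar top c',f_([480.5,-112,130])[0],'Rgt',f_([506.5,-112,130])[0],'left',f_([454.5,-112,130])[0],'front',f_([480.5,-138,130])[0],'knobtop',f_([480.5,-111,162])[0])
    for z in (110,120,130,140): print(z,f_([[481+17,-111,z],[481-17,-111,z],[481+17,-122,z],[481-17,-122,z]]).tolist())
```

```text
scene collar top c [174.4 152.6] Rgt [207.7 140.6] left [140.4 164.8] front [189.8 175. ] knobtop [169.6 117.1]
110 [[198.3932910042568, 164.41676731805458], [155.2303679652879, 180.17503143809265], [204.87620924238539, 173.65565599178703], [161.4800509407482, 189.62921080340922]]
120 [[197.3410597455439, 154.1329996747065], [153.79390540942723, 169.91173565514512], [203.87224442312973, 163.37857393583573], [160.0876269674518, 179.37469341972394]]
130 [[196.27071809609978, 143.67223382049318], [152.33243922288486, 159.4697929201501], [202.85087673067926, 152.9233474345769], [158.67079111671885, 168.9403945712395]]
140 [[195.18179443910378, 133.02986050458412], [150.84531083952555, 148.84449788314475], [201.81164971300197, 142.28530401852237], [157.22889573026805, 158.32154457341272]]
side collar top c [607.9 135.6] Rgt [640.3 129. ] left [574.7 142.4] front [620.7 151.9] knobtop [606.   96.3]
110 [[629.820882072517, 153.83290812845905], [587.5511881394727, 162.73642887923242], [635.2703626575222, 160.63950597356063], [592.7046015816763, 169.70943120936968]]
120 [[629.554105102836, 142.2639098567809], [587.0031818747494, 151.07493286434928], [635.036933717057, 149.01514610582555], [592.1859597694207, 157.9921384864084]]
130 [[629.2838448141116, 130.54385464773472], [586.4479262562967, 139.2591716246513], [634.800430394197, 137.23768728103903], [591.6603966335394, 146.11847739313825]]
140 [[629.0100325352389, 118.66976452355786], [585.8852764781618, 127.2860637098989], [634.560791549463, 125.3040848582873], [591.1277726947807, 134.08529677749908]]
```

```bash
python3 -m jog '{"claw":[0.5,0.7,0.9,1,1,1,1,1],"xyz":[[0,0,0],[0,0,0],[0,0,0],[0,0,0],[0,0,0.05],[0,0,0.03],[0,0,0.02],[0,0,0]],"twist":[[0,0,0],[0,0,0],[0,0,0],[0,0,0],[0,0,0],[0,0,0],[0,0,0],[0,0,0]]}'
python3 -m jog '{"claw":[1,1,1],"xyz":[[0,0,0.02],[0,0,0.02],[0,0,0]],"twist":[[0,0,0],[0,0,0],[0,0,0]]}'
python3 -m jog '{"claw":[0.85,0.75,0.7,0.65,0.6,0.55,0.5,0.5],"xyz":[[0,0,0],[0,0,0],[0,0,0],[0,0,0],[0,0,0],[0,0,0],[0,0,0],[0,0,0]],"twist":[[0,0,0],[0,0,0],[0,0,0],[0,0,0],[0,0,0],[0,0,0],[0,0,0],[0,0,0]]}'
```

```text
clock: 16.88
eef_pos: [480.3, -111.4, 97.3]
tool_rot: [-3.141, -0.0, 1.571]
force: [0.1, 0.3, 0.3]
width: 85.5
gripper_force: 0.0
clock: 17.25
eef_pos: [480.4, -111.4, 93.4]
tool_rot: [-3.141, -0.0, 1.571]
force: [-0.1, -0.0, -0.0]
width: 85.6
gripper_force: 0.0
clock: 18.25
eef_pos: [480.7, -111.5, 94.2]
tool_rot: [3.141, -0.0, 1.57]
force: [-0.5, -0.2, 6.5]
width: 49.2
gripper_force: 60.8
```

```bash
python3 -m jog '{"claw":[0.4,0.4,0.4,0.4,0.4,0.4,0.4],"xyz":[[0,0,0],[0,0,-0.02],[0,0,-0.03],[0,0,-0.05],[0,0,-0.1],[0,0,0],[0,0,0]],"twist":[[0,0,0],[0,0,0],[0,0,0],[0,0,0],[0,0,0],[0,0,0],[0,0,0]]}'
```

```text
clock: 19.12
eef_pos: [480.5, -111.4, 113.6]
tool_rot: [3.141, -0.0, 1.571]
force: [-0.4, 0.0, -1.3]
width: 49.0
gripper_force: 62.1
```

```bash
python3 -m jog '{"claw":[0.4,0.4,0.4,0.4,0.4,0.4,0.4,0.4,0.4],"xyz":[[0,0,-0.1],[0,0,-0.15],[0,0,-0.2],[0,0,-0.2],[0,0,-0.2],[0,0,-0.1],[0,0,-0.05],[0,0,0],[0,0,0]],"twist":[[0,0,0],[0,0,0],[0,0,0],[0,0,0],[0,0,0],[0,0,0],[0,0,0],[0,0,0],[0,0,0]]}'
python3 - <<'E'
from h import *
I=shot('wrist'); s=shot('side'); sc=shot('scene')
a=[cv2.resize(x['color'][40:220,200:360],(356,400)) for x in (sc,s)]
cv2.imwrite('pics/g.png',np.hstack(a)[:,:,::-1])
s=readout.read_state();print(s['width'],s['gripper_force'],s['force'],s['eef_pos'],s['tool_rot'])
E
```

```text
clock: 20.25
eef_pos: [480.0, -111.4, 212.9]
tool_rot: [-3.14, -0.0, 1.571]
force: [0.3, -0.5, -1.2]
width: 49.0
gripper_force: 62.1
48.82128235245606 62.14139420539141 [ 0.55112529  0.9734174  -1.11938598] [ 480.19841386 -111.40135168  213.00750027] [-3.14053911e+00 -1.97278110e-04  1.57083951e+00]
```

View pics/g.png

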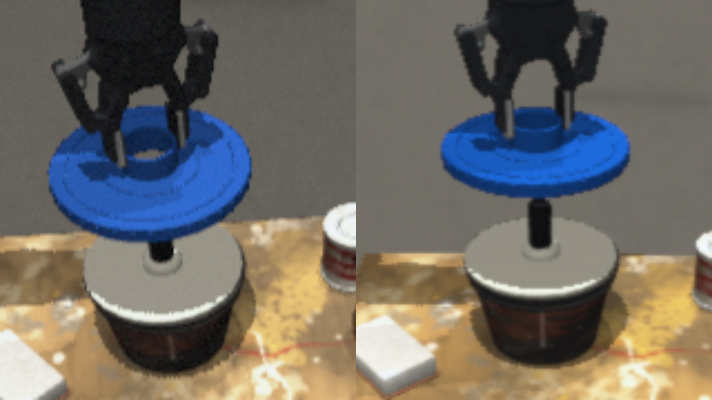

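```bash
python3 -c "
from cell import order
print(order.finish_job())"
```

```text
the job is handed in; nothing more can be done
None
```

The job is handed in at about 20 s of the 56 s allowed: the inner lid looks seated level in the bucket's mouth, and the arm is holding the blue lid alone, level, about 12 cm up over the bucket.

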